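Close the split head of a joiner's mallet around its handle and hold it shut

ROBOT

A 7-joint arm with a two-finger parallel gripper is mounted at the origin on the work surface. World frame = base frame: x ahead of the robot, y to its left, z up, the work surface at z = 0. Lengths are in m, angles in rad, forces in N, time in s.
With the tool pointing down it reaches from about 0.425 to 0.875 m from the base axis. Payload 4.7 kg.
Tool frame: the origin (TCP) lies midway between the tips of the shut fingers; the grasp point (between the pads) lies 19 mm behind it; z points along the fingers, y is the direction in which the jaws open and shut (so a half turn about z gives the same grasp; the last joint's range is limited). The gripper opens to 87 mm and grips with 3 to 60 N. Pads are 19 mm wide; open, the fingers measure 117 mm over their backs; the gripper's body (75 mm by 190 mm) begins 51 mm behind the grasp point.
Start: joints at [-1.107, 0.321, -0.07, 1.45, 0.023, 1.371, -0.057], TCP at [0.283, 0.585, 0.223] pointing down, gripper open.
Joint ranges: [-2.86, 2.86], [-0.3, 2.09], [-1.38, 1.24], [0.06, 2.45], [-1.56, 4.7], [0.09, 2.05], [-2.69, 2.69]. Speed limits (rad/s): [2.57, 2.57, 3.14, 3.14, 3.14, 3.14, 3.14].

INTERFACE

Orientations are given as a rotation vector (axis times angle).
In Python, from bench import get_state, eyes, job gives the robot as it stands. The module is installed in compiled form; this text tells all that it offers.
- The arm moves only by the shell command python3 -m jog 'ROWS' [FORCE]. ROWS is JSON, a list that holds one entry, the list of rows, each a list of 5 numbers: the opening, from 0 (shut) to 1 (fully open), then the shift along the tool's x, y, z in units of 40 mm (1.0 is 40 mm), then the turn about the tool's z in units of 5 degrees (1.0 is 5 degrees). In form: [[[jaw, dx, dy, dz, turn], ...]]. A call has 1 to 10 rows; each row shifts and turns the commanded pose from where the row before left it, along the tool's axes as they then stand; what a row does not reach is not made up. A row lasts 1/8 s, in which the tool goes at most 62.5 mm and 10.7 degrees, less where a joint would pass 70% of its speed; a pose out of reach is approached as far as the arm can. A call is refused whole if a number of a shift passes 1 or a number of a turn 1, either way. A call with a gripper value outside its range is refused whole. The fingers move at their own pace and stop on an object; FORCE is the grip in N (left out, the last holds). Time passes only in rows, so rows that do not move let the fingers close. It gives the time, the measured TCP pose, the force and the opening at its end, in the units of the state.
- get_state(): the state, without advancing time (a new reading comes with each control period).
- eyes.get_image(name): name is "scene" or "top" or "wrist"; returns (picture, depth): 420x560x3 uint8, red, green, blue; 420x560 float32, m along the optical axis (not along the pixel's ray), 0 where there is no reading.
- eyes.camera_params(name): a dict with "camera_matrix" (3x3 intrinsics, pixels), "pose" (4x4, takes a point from camera to world coordinates); the wrist camera has in their place "mount" (4x4, takes a point from camera to tool coordinates, whose origin is the TCP and whose axes are the flange's). Camera axes: x right, y down, z forward; pixel columns grow to the right and rows downward; lengths in m; the calibration is good to about 2 mm. A picture is of the moment at which its call begins: read the wrist's pose just before it. camera_params takes no time and is no camera call.
- job.close_job(): hands the job in, once; it reports no verdict.
The state is a dict: "time": time; "joint_positions": joint angles; "qd": joint speeds; "joint_torque": joint torques, N m; "position": TCP position; "tool_rot": TCP orientation; "ft_force": force on the tool from outside, world axes, zero at the start; "torque": the same for the moment, N m; "grip_width": opening from 0.0 (shut) to 1.0 (fully open).
Only numpy, scipy, OpenCV 4.12 (cv2) and the standard library are available. Lean on these libraries where they do the work, as an engineer would, in place of code of your own. Each camera call takes 0.05 s, during which the arm holds its last target. There are 200 camera calls.

TASK

Assemble the wooden mallet: first lay the handle flat in the open channel of the half head that sits in the jig, with its slim end in the channel and level with the head's far face and its grip on the jig's rest block, and let go of it. Then fit the loose cheek down over the two dowels until the joint is closed flush, and keep it pressed firmly shut with a steady push of about 10 N or a little more, ready for the clamp: you finish while still holding it pressed, not letting go. Leave the plane, clamp, tape and mug where they are.

Things in the scene. Friction and masses are not known exactly. Their poses are not given: they have to be found in the camera images.
- head: Lower half of the mallet head, dark wood, fixed in the jig. 64 mm (x) by 140 mm (y) by 44 mm high; origin at the centre of its underside, 12 mm above the bench. A 20 mm cheek carries two 24 mm high centre blocks, with an open channel along x between them. Far face at x = +32 mm; the handle comes out at the near face, x = -32 mm, towards -x.
- channel (a point): Middle of the channel's floor, 20 mm above head's origin; axes as head. The channel runs along x through the whole head, 34 mm wide and 24 mm deep, its upper edges bevelled by 3 mm. Seated, the handle's origin lies at x = -113 mm from here, its underside on this floor, its x axis along x.
- joint_face (a point): Centre of the joint plane, level with the blocks' top, 44 mm above head's origin; axes as head. Two pale upright dowels, 10 mm diameter, stand at x = 0, y = +44 and -44 mm; they rise 13 mm above this plane and taper to 5.6 mm over the last 4 mm. Fitted, the cheek's origin is here.
- jig: Pale T-shaped plywood board 12 mm thick, screwed fast to the bench (it does not give); origin on the bench straight under head's origin, same axes. Low fences round the head end 28 mm above the bench. A rest block for the handle, 56 mm wide, stands at x = -205 to -235 mm, its top 32 mm above the bench, level with the channel's floor.
- cheek: Loose upper cheek: plain dark wood block, 64 mm (x) by 140 mm (y) by 20 mm thick, flat on the bench, 100 to 190 g. Origin: centre of its underside, z up. Two blind holes in its underside, 12 mm diameter, 15 mm deep, at x = 0, y = +44 and -44 mm; it fits either way round. When fitted, the seated handle lies 2 mm below the middle of its underside.
- handle: Loose pale wood handle, 290 mm long (x), 22 mm thick, flat on the bench, 110 to 205 g. Origin: centre of its underside at mid-length, z up. Slim shank 30 mm wide from x = -55 to +145 mm (+x is the slim end, for the channel); wide grip 40 mm from x = -145 to -55 mm, with a dark hanging hole. It balances at x = -9 mm.
- slim_end (a point): Centre of the end face of the handle's slim end (x = +145 mm, 11 mm above the underside). Axes as handle.
- plane: Bystander: metal smoothing plane, 240 mm long, 100 mm high, beyond the work. Origin: centre of its sole.
- clamp: Bystander: F-clamp lying flat, 240 mm long, 25 mm high, beyond the work. Origin: on the underside at the middle of its bar.
- tape: Bystander: roll of paper tape lying flat, 90 mm diameter, 25 mm high. Origin: centre of its underside.
- mug: Bystander: white mug, 72 mm diameter, 60 mm high. Origin: centre of its underside.

How it is judged:
On the way, in this order (a step that is already met when the one before it is completed fails the run):
1. the handle lies in the channel, slim end level with the far face, let go and at rest (x of slim_end in the frame of head between 0.022 and 0.042 m and y of slim_end in the frame of head between -0.006 and 0.006 m and z of slim_end in the frame of head below 0.034 m and angle between the x axis of handle and the x axis of head, either way round below 0.1 rad and angle between handle's own z axis and vertical below 0.05 rad and linear speed of handle below 0.02 m/s and contact force between each of the arm, the fingers and handle below 0.2 N), for 0.2 s.
2. the cheek is seated on the dowels with the joint closed (horizontal distance between cheek and joint_face below 0.004 m and z of cheek in the frame of joint_face below 0.002 m and angle between the y axis of cheek and the y axis of head, either way round below 0.05 rad and angle between cheek's own z axis and vertical below 0.03 rad), for 0.1 s.
At the end, for the whole second after the job is handed in: Handle flat in the channel, slim end within 10 mm of the far face; cheek on both dowels within 4 mm, joint closed to 2 mm, level; fingers still touch the cheek (over 4 N) and it is pressed on the half head with over 6 N, at rest, through the last second (all of step 2 and x of slim_end in the frame of head between 0.022 and 0.042 m and y of slim_end in the frame of head between -0.006 and 0.006 m and z of slim_end in the frame of head below 0.034 m and angle between the x axis of handle and the x axis of head, either way round below 0.1 rad and angle between handle's own z axis and vertical below 0.05 rad and linear speed of cheek below 0.02 m/s and contact force between cheek and head above 6 N and contact force between the fingers and cheek above 4 N); the arm keeps its last pose, push and grip.
It fails at once if the plane, clamp, tape or mug is moved by more than 30 mm (distance of any of plane, clamp, tape, mug from where it was at the start of the episode above 0.03 m).
It also fails if it takes over 61 s, if anything falls off the work surface, if the arm or the gripper's body presses on something with over 40 N, if the wrist force passes 120 N, or if a joint passes its speed limit or range.

## Working session

There is one attempt and no reset: what is moved stays moved. The work goes in short steps, Python scripts to look and compute and a shell command to move; the robot and the scene stay as the last step left them, time stands still between calls to the robot, and variables do not carry over. Pictures are saved under pics/ and viewed, about 8 in all and at most 12, crops included, and the job is handed in when it is done.

```bash
mkdir -p pics
cat > h.py <<'E'
import numpy as np,cv2
from bench import get_state,eyes,job
from scipy.spatial.transform import Rotation as R
def cam(n):
    s=get_state(); im,d=eyes.get_image(n); p=eyes.camera_params(n); K=np.array(p['camera_matrix'])
    if 'pose' in p: T=np.array(p['pose'])
    else:
        W=np.eye(4);W[:3,:3]=R.from_rotvec(s['tool_rot']).as_matrix();W[:3,3]=s['position'];T=W@np.array(p['mount'])
    return im,d,K,T
def save(im,f): cv2.imwrite('pics/'+f,cv2.cvtColor(im,cv2.COLOR_RGB2BGR))
def ray(u,v,z,K,T):
    r=T[:3,:3]@np.linalg.solve(K,[u,v,1.]); return T[:3,3]+r*(z-T[2,3])/r[2]
def cloud(d,K,T):
    v,u=np.mgrid[:d.shape[0],:d.shape[1]]
    P=np.stack([(u-K[0,2])/K[0,0]*d,(v-K[1,2])/K[1,1]*d,d],-1)
    return P@T[:3,:3].T+T[:3,3]
E
python3 - <<'E'
from h import *
for n in('top','scene'):
    im,d,K,T=cam(n); save(im,n+'0.png'); np.savez(n+'0.npz',im=im,d=d,K=K,T=T); print(n,K[0,0],T.round(3).tolist())
s=get_state();print({k:np.round(v,3).tolist() for k,v in s.items()});print(eyes.camera_params('wrist'))
E
```

```text
top 466.9798281311089 [[0.005, -0.983, 0.186, 0.364], [-1.0, -0.007, -0.009, 0.032], [0.01, -0.186, -0.982, 1.268], [0.0, 0.0, 0.0, 1.0]]
scene 469.52808177749876 [[-0.328, 0.738, -0.589, 1.301], [0.945, 0.246, -0.218, 0.291], [-0.016, -0.628, -0.778, 0.993], [0.0, 0.0, 0.0, 1.0]]
{'time': 0.1, 'joint_positions': [-1.107, 0.322, -0.07, 1.452, 0.023, 1.371, -0.057], 'qd': [0.001, -0.003, 0.0, -0.002, -0.001, 0.001, 0.001], 'joint_torque': [0.0, -49.257, -0.405, -31.34, -0.064, 0.039, 0.0], 'position': [0.282, 0.585, 0.222], 'tool_rot': [-0.7, -3.062, 0.003], 'ft_force': [0.42, 0.078, 0.472], 'torque': [-0.043, -0.055, 0.023], 'grip_width': 0.999}
{'camera_matrix': array([[314.42865968,   0.        , 278.30180723],
       [  0.        , 314.42865968, 206.18571468],
       [  0.        ,   0.        ,   1.        ]]), 'mount': array([[ 8.04320897e-04, -9.55225862e-01, -2.95876504e-01,
         8.09492211e-02],
       [ 9.99999607e-01,  8.78879529e-04, -1.18995168e-04,
        -2.47272426e-05],
       [ 3.73707064e-04, -2.95876292e-01,  9.55226193e-01,
        -1.60490555e-01],
       [ 0.00000000e+00,  0.00000000e+00,  0.00000000e+00,
         1.00000000e+00]])}
```

View pics/top0.png

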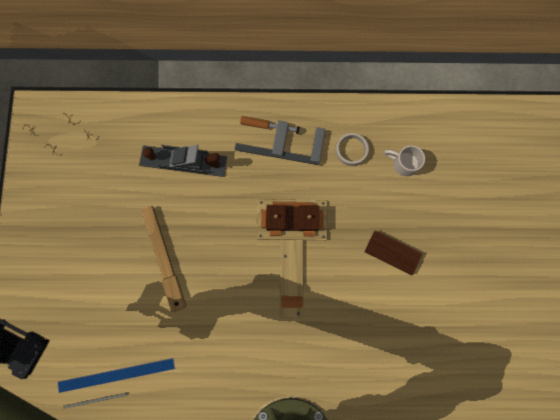

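The top view shows the head at about (292,218), with dowels at (276,217) and (309,217). The handle is at (163,257) with its slim end up and to the left at (150,208), and the cheek is at (394,253). The bystanders are all beyond the work.

Run:
```python
from h import *
z=np.load('top0.npz');im,d,K,T=[z[k] for k in('im','d','K','T')]
P=cloud(d,K,T);Z=P[...,2]
print('bench z',np.median(Z[330:360,200:240]))
def rect(name,box,lo,hi,zt):
    u0,v0,u1,v1=box;m=np.zeros(Z.shape,np.uint8);m[v0:v1,u0:u1]=((Z>lo)&(Z<hi)&(d>0))[v0:v1,u0:u1]
    cs,_=cv2.findContours(m,cv2.RETR_EXTERNAL,cv2.CHAIN_APPROX_NONE);c=max(cs,key=cv2.contourArea)
    q=np.array([ray(u,v,zt,K,T)[:2] for u,v in c[:,0,:]],np.float32)
    r=cv2.minAreaRect(q*1000);print(name,np.round(r[0],1),np.round(r[1],1),round(r[2],1),'zmed',np.median(Z[m>0]).round(4))
rect('handle',(120,190,210,325),.011,.04,.022)
rect('cheek',(350,215,440,290),.010,.04,.020)
rect('head',(250,190,335,250),.046,.08,.056)
rect('headjig',(230,190,350,330),.006,.1,.012)
rect('rest',(260,270,320,325),.024,.05,.032)
rect('plane',(120,130,240,185),.01,.2,.05); rect('mug',(380,130,440,190),.02,.2,.06);rect('tape',(330,120,378,172),.01,.2,.025)
c=cv2.resize(im[180:330,110:450],None,fx=2.35,fy=2.35,interpolation=cv2.INTER_CUBIC);save(c,'crop1.png')
```

```text
bench z -0.0005585289605111177
handle [467.1 341.2] [289.7  41.4] 21.0 zmed 0.0213
cheek [ 484.  -276.2] [141.4  66.2] 63.4 zmed 0.0196
head [572.1 -47.9] [53.  64.5] 89.9 zmed 0.0555
headjig [472.5  -4.8] [313.7 189.9] 0.3 zmed 0.0149
rest [353.2  -2.7] [28.  54.6] 0.3 zmed 0.0312
plane [734.8 271.1] [167.3  78.7] 82.1 zmed 0.0414
mug [ 740.3 -311.4] [96.6 84.7] 38.8 zmed 0.0482
tape [ 771.5 -170.6] [89.9 89.7] 0.4 zmed 0.0231
```

View pics/crop1.png

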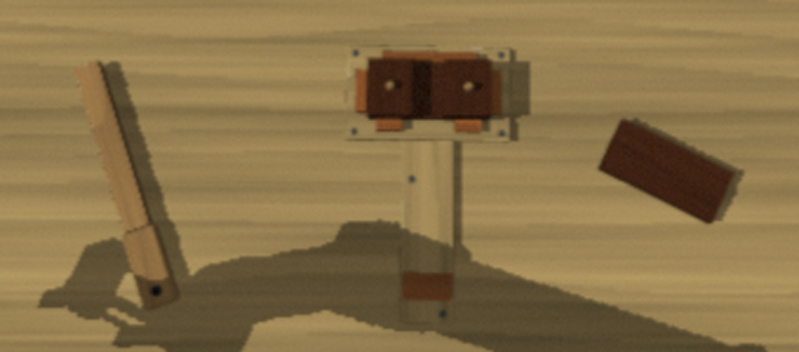

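```bash
cat >> h.py <<'E'
def goto(x,y,z,jaw):
    """remaining shift in tool axes (units of 40mm, for after the turn) and turn (units 5deg)"""
    s=get_state();M=R.from_rotvec(s['tool_rot']).as_matrix();y_=np.degrees(np.arctan2(M[1,1],M[0,1]))
    t=-((jaw-y_+90)%180-90)
    d=np.array([x,y,z])-s['position']
    print('jaw',y_.round(2),'turn5',round(t/5,2),'shift now',(M.T@d/.04).round(2),'after turn',((M@R.from_euler('z',t,degrees=True).as_matrix()).T@d/.04).round(2),'tilt',M[:,2].round(3),'pos',np.round(s['position'],4),'F',np.round(s['ft_force'],1),'grip',s['grip_width'],'t',s['time'])
E
python3 - <<'E'
from h import *
z=np.load('top0.npz');im,d,K,T=[z[k] for k in('im','d','K','T')]
P=cloud(d,K,T);Z=P[...,2]
m=np.zeros(Z.shape,bool);m[190:325,120:210]=(Z[190:325,120:210]>.012)
Q=P[m][:,:2];
Q=Q[(Q[:,1]>.2)]
for a in(0,):
    c=Q.mean(0);u,s,v=np.linalg.svd(Q-c,full_matrices=False);ax=v[0]*np.sign(v[0][0]);print('pca',c,np.degrees(np.arctan2(ax[1],ax[0])))
    t=(Q-c)@ax;w=(Q-c)@[-ax[1],ax[0]];print('len',t.min(),t.max(),'mid',c+ax*(t.min()+t.max())/2)
    for lo,hi in((-.12,-.09),(-.09,-.06),(-.03,0),(0,.03),(.03,.06),(.06,.09),(.1,.13)):
        k=(t>lo)&(t<hi);print(lo,(w[k].min()+w[k].max())/2*1e3,np.ptp(w[k])*1e3)
goto(.467,.341,.12,109)
E
```

```text
pca [0.45704364 0.33649709] 20.150490915217837
len -0.1331467653171183 0.1566187840293469 mid [0.4680613 0.34054  ]
-0.12 1.2140984317074288 40.7671456015016
-0.09 0.8403605545565084 40.09228410918691
-0.03 0.5879083762061147 31.045068028019827
0 0.7889511055565093 31.15522881964827
0.03 0.5095025931395412 30.93103767220405
0.06 0.7754395521209949 30.904253107254863
0.1 0.7144595282964332 30.788028290649752
jaw 64.23 turn5 -8.95 shift now [-6.81 -3.48  2.55] after turn [-2.38 -7.26  2.55] tilt [-0.001 -0.002 -1.   ] pos [0.2824 0.5849 0.2215] F [0.4 0.1 0.5] grip 0.9986747926950804 t 0.1
```

```bash
python3 -m jog '[[[1,-0.55,-0.67,0.25,-1],[1,-0.55,-0.67,0.25,-1],[1,-0.55,-0.67,0.25,-1],[1,-0.55,-0.67,0.25,-1],[1,-0.55,-0.67,0.25,-1],[1,-0.55,-0.67,0.25,-1],[1,-0.55,-0.67,0.25,-1],[1,-0.55,-0.67,0.25,-1],[1,-0.55,-0.67,0.25,-1],[1,0,0,0,-0.2]]]' 20
python3 - <<'E'
from h import *
im,d,K,T=cam('wrist');save(im,'w1.png');P=cloud(d,K,T)
m=(P[...,2]>.012)&(P[...,2]<.035)&(d>0);Q=P[m][:,:2]
Q=Q[(np.hypot(*(Q-[.468,.341]).T)<.17)]
ax=np.array([np.cos(.3517),np.sin(.3517)]);n=np.array([-ax[1],ax[0]])
t=(Q-[.4678,.341])@ax;w=(Q-[.4678,.341])@n;print('len',t.min(),t.max())
for lo in np.arange(-.14,.14,.03):
    k=(t>lo)&(t<lo+.03)
    if k.sum()>50:print(round(lo,2),((w[k].min()+w[k].max())/2*1e3).round(2),(np.ptp(w[k])*1e3).round(1))
goto(.463,.339,.003,110.15)
E
```

```text
time: 1.35
position: [0.4529, 0.3286, 0.1312]
tool_rot: [0.544, -3.093, 0.004]
ft_force: [0.3, -0.4, -0.1]
grip_width: 1.001
len -0.14385243390784203 0.1374444289058258
-0.14 1.83 39.9
-0.11 1.79 40.1
-0.08 1.74 39.5
-0.05 1.9 29.8
-0.02 1.63 29.7
0.01 2.14 29.3
0.04 1.98 29.5
0.1 1.72 29.9
0.13 1.44 29.4
jaw 110.11 turn5 -0.01 shift now [-0.35  0.1   3.22] after turn [-0.35  0.1   3.22] tilt [-0.001 -0.001 -1.   ] pos [0.4514 0.3306 0.1317] F [-0.2  1.4 -0.3] grip 0.9977892325370853 t 1.4
```

View pics/w1.png

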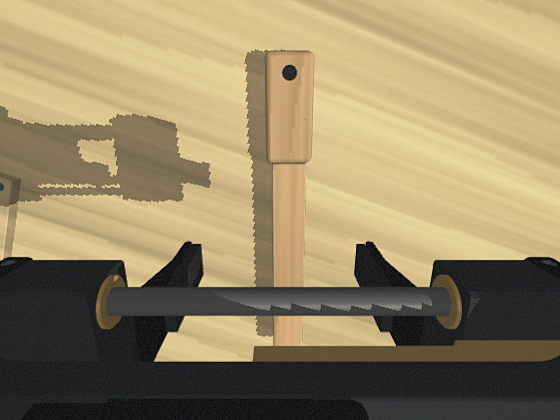

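The wrist view shows the handle between the open fingers, with its shank at about u=288, the grip end at the top and the hanging hole at (289,72). It agrees with the top view to 2 mm. I'll descend and grip.

```bash
python3 -m jog '[[[1,-0.35,0.14,0.6,0],[1,0,0,0.7,0],[1,0,0,0.7,0],[1,0,0,0.7,0],[1,0,0,0.48,0],[1,0,0,0,0],[0,0,0,0,0],[0,0,0,0,0],[0,0,0,0,0],[0,0,0,0,0]]]' 25
python3 - <<'E'
from h import *
goto(.463,.339,.003,110.15)
E
```

```text
time: 2.65
position: [0.4625, 0.3422, 0.0058]
tool_rot: [-0.551, 3.092, 0.001]
ft_force: [-0.1, 0.8, -0.0]
grip_width: 0.63
jaw 110.22 turn5 0.01 shift now [ 0.02 -0.08  0.07] after turn [ 0.02 -0.08  0.07] tilt [ 0.001  0.001 -1.   ] pos [0.4625 0.3422 0.0058] F [-0.1  0.8 -0. ] grip 0.6296136495105319 t 2.65
```

```bash
python3 -m jog '[[[0,0,0,0.05,0],[0,0,0,0,0],[0,0,0,0,0],[0,0,0,0,0],[0,0,0,0,0],[0,0,0,-0.5,0],[0,0,0,-1,0],[0,0,0,-1,0],[0,0,0,0,0]]]' 25
python3 - <<'E'
from h import *
im,d,K,T=cam('wrist');P=cloud(d,K,T);z0=get_state()['position'][2]
m=(P[...,2]>z0-.01)&(P[...,2]<z0+.035)&(d>0)&(d>.17);m[250:]=False;Q=P[m]
print(len(Q),'z med',np.median(Q[:,2]))
c=Q.mean(0);v=np.linalg.svd(Q-c,full_matrices=False)[2][0];v*=np.sign(v[0]);print(c,v,'yaw',np.degrees(np.arctan2(v[1],v[0])),'pitch',np.degrees(np.arcsin(v[2])))
p=get_state()['position'];print('grip end along axis from TCP',((Q-p)@v).min(),'lateral',np.median((Q-p)[:,:2]@[-v[1],v[0]]))
# head pose target
goto(.4725,.0,.12,90)
E
```

```text
time: 3.78
position: [0.4643, 0.3438, 0.1069]
tool_rot: [-0.551, 3.087, 0.006]
ft_force: [1.0, 0.5, -2.3]
grip_width: 0.343
133 z med 0.10834113351137328
[0.45533288 0.34007125 0.10845322] [ 0.34573695 -0.93832916 -0.00208602] yaw -69.77316542591083 pitch -0.11952045798934721
grip end along axis from TCP -0.02381725886350393 lateral -0.008131392734363616
jaw 110.23 turn5 4.05 shift now [ 2.74 -8.12 -0.4 ] after turn [-0.24 -8.57 -0.4 ] tilt [ 0.002  0.002 -1.   ] pos [0.4629 0.3427 0.1046] F [-0.1 -0.3 -2.4] grip 0.3428876110739843 t 3.825
```

```bash
python3 -m jog '[[[0,0,-0.95,0,1],[0,0,-0.95,0,1],[0,0,-0.95,0,1],[0,0,-0.95,0,1],[0,0.17,-0.98,0,0],[0,0.17,-0.98,0,0],[0,0.17,-0.98,0,0],[0,0.17,-0.98,0,0],[0,0.17,-0.98,0,0],[0,0,0,0,0]]]'
python3 - <<'E'
from h import *
z=np.load('top0.npz');im,d,K,T=[z[k] for k in('im','d','K','T')]
P=cloud(d,K,T);Z=P[...,2]
g=im.astype(int).sum(2);m=np.zeros(g.shape,np.uint8);m[207:226,262:324]=g[207:226,262:324]>230
n,l,st,c=cv2.connectedComponentsWithStats(m)
for i in range(1,n):
    if st[i,4]>3:print('dowel',st[i],c[i].round(2),ray(*c[i],.068,K,T).round(4))
for lo,hi in((255,291),(291,330)):
    mm=np.zeros(Z.shape,bool);mm[190:250,lo:hi]=(Z[190:250,lo:hi]>.046)&(Z[190:250,lo:hi]<.064);
    Q=P[mm][:,:2];r=cv2.minAreaRect((Q*1e3).astype(np.float32));print('block',r,np.percentile(Q,[1,99],axis=0).round(4).tolist())
im,d,K,T=cam('top');save(cv2.resize(im[180:340,200:390],None,fx=4,fy=3.75)[:600,:760],'crop2.png');np.savez('top1.npz',im=im,d=d,K=K,T=T)
goto(.454,-.004,.12,90)
E
```

```text
time: 5.08
position: [0.4611, -0.0063, 0.1033]
tool_rot: [-0.009, -3.141, 0.0]
ft_force: [-0.2, 0.8, -2.5]
grip_width: 0.346
dowel [262 207   5  19  63] [263.22 215.25] [0.5737 0.0724 0.068 ]
dowel [274 215   3   3   6] [275.17 215.83] [0.5723 0.0412 0.068 ]
dowel [308 215   3   3   6] [308.83 216.17] [ 0.572  -0.0466  0.068 ]
block ((573.518798828125, 38.40281295776367), (53.112937927246094, 64.81836700439453), 88.45731353759766) [[0.5418, 0.0127], [0.6041, 0.0651]]
block ((572.8631591796875, -48.087886810302734), (53.2281379699707, 64.0660400390625), 89.8764877319336) [[0.5412, -0.0744], [0.6045, -0.0216]]
jaw 89.87 turn5 -0.03 shift now [ 0.19 -0.   -0.41] after turn [ 0.19 -0.   -0.41] tilt [ 0.     0.001 -1.   ] pos [ 0.4616 -0.0039  0.1034] F [ 0.5  2.  -2.3] grip 0.34247995190468 t 5.125
```

View pics/crop2.png

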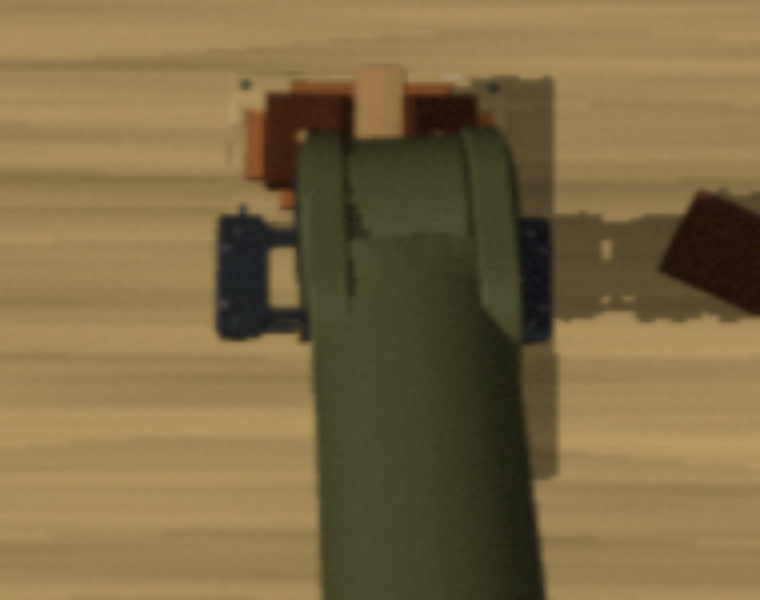

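The slim end is visible over the channel at crop x 355–406, y 66, with the arm hiding the rest. I'll measure the handle relative to the head in this same view.

Run:
```python
from h import *
z=np.load('top1.npz');im,d,K,T=[z[k] for k in('im','d','K','T')]
P=cloud(d,K,T);Z=P[...,2];m=np.zeros(Z.shape,bool);m[192:214,280:308]=(Z[192:214,280:308]>.085)&(Z[192:214,280:308]<.14)
# wood colour only
m&=(im[...,0].astype(int)>110);Q=P[m];zt=np.median(Q[:,2]);print('z',zt,len(Q))
rows=[]
for v in range(199,214):
    u=np.where(m[v])[0]
    if len(u)>8:a=ray(u.min()-.5,v,zt,K,T);b=ray(u.max()+.5,v,zt,K,T);rows.append([(a[0]+b[0])/2,(a[1]+b[1])/2,a[1]-b[1]])
rows=np.array(rows);print('width',rows[:,2].mean(),'yc',rows[:,1].mean(),'slope deg',np.degrees(np.polyfit(rows[:,0],rows[:,1],1)[0]))
vt=np.where(m.any(1))[0].min();print('end x',ray(294,vt-.5,zt,K,T))
im,d,K,T=cam('wrist');P=cloud(d,K,T);p=get_state()['position']
m=(P[...,2]>p[2]+.005)&(P[...,2]<p[2]+.035)&(d>.1);m[260:]=False;Q=P[m];Q=Q[abs(Q[:,1]-p[1])<.03]
print(len(Q),Q.min(0),Q.max(0),np.median(Q,0)); 
x=Q[:,0]
for lo in np.arange(.3,.4,.02):
  k=(x>lo)&(x<lo+.02)
  if k.sum()>20:print(lo,(Q[k,1].min()+Q[k,1].max())/2,np.median(Q[k,2]))
goto(.4545,-.004,.034,90.2)
```

```text
z 0.12194607510571898 198
width 0.03001576318786423 yc -0.0073378170969896645 slope deg 0.014690088983624651
end x [ 0.61252172 -0.00607411  0.12194608]
21406 [ 0.33790344 -0.02805565  0.10844374] [0.45362355 0.01982745 0.12454906] [ 0.38315819 -0.00386656  0.12041173]
0.32 -0.0037594465656985362 0.1202047953923108
0.34 -0.0038825754506403992 0.12046011227566733
0.36000000000000004 -0.003920001916730035 0.12042565310205691
0.38000000000000006 -0.003940798043806072 0.12042832282322524
0.4000000000000001 -0.0038564248239213 0.12026088228757201
jaw 90.03 turn5 -0.03 shift now [ 0.19 -0.04  1.74] after turn [ 0.19 -0.04  1.74] tilt [ 0.     0.001 -1.   ] pos [ 0.462  -0.0024  0.1034] F [ 0.7 -0.1 -2.5] grip 0.34443111114435043 t 5.175
```

```bash
python3 -m jog '[[[0,0.21,0.05,0.4,0],[0,0,0,0.4,0],[0,0,0,0.22,0],[0,0,0,0,0],[0,0,0,0,0]]]'
python3 - <<'E'
from h import *
im,d,K,T=cam('top');P=cloud(d,K,T);Z=P[...,2]
zt=.081;wood=np.zeros(Z.shape,bool);wood[190:216,275:315]=(im[190:216,275:315].astype(int).sum(2)>300)&(Z[190:216,275:315]>.07)
R_=[]
for v in range(203,214):
    u=np.where(wood[v])[0]
    if len(u)>6:a=ray(u.min()-.5,v,zt,K,T);b=ray(u.max()+.5,v,zt,K,T);R_.append([a[0],(a[1]+b[1])/2,a[1]-b[1]])
print(np.mean(R_,0),len(R_),'z',np.median(Z[wood]),'end',ray(294,np.where(wood.sum(1)>5)[0].min()-.5,zt,K,T)[0])
save(cv2.resize(im[185:235,250:340],None,fx=8,fy=8,interpolation=cv2.INTER_CUBIC),'crop3.png')
im,d,K,T=cam('scene');save(im,'s1.png')
goto(.4545,-.004,.034,90.2)
E
```

```text
time: 5.8
position: [0.4544, 0.0004, 0.0627]
tool_rot: [-0.006, 3.141, -0.0]
ft_force: [0.3, -0.8, -2.6]
grip_width: 0.343
[0.5895024  0.00162097 0.02587617] 10 z 0.08134443301544814 end 0.6028356738275558
jaw 90.23 turn5 0.01 shift now [ 0.   -0.11  0.73] after turn [ 0.   -0.11  0.73] tilt [ 0.001  0.    -1.   ] pos [4.546e-01 4.000e-04 6.300e-02] F [ 0.2  0.6 -1.6] grip 0.3388725396840855 t 5.9
```

View pics/crop3.png

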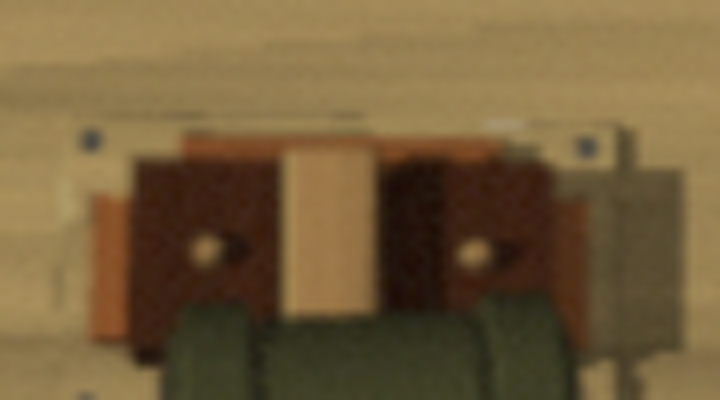

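View pics/s1.png

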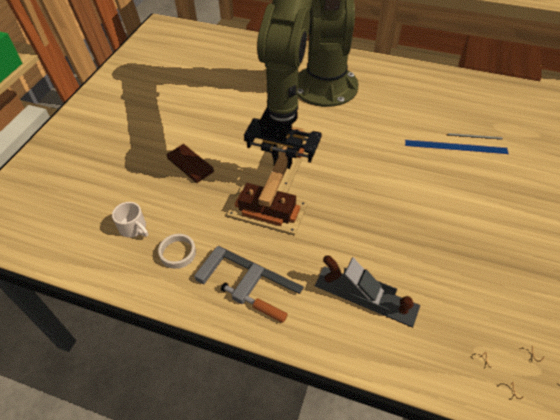

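The handle sits at u≈291.1 while the block centre is at u≈292.9, so it is about 4–5 mm too far +y. It's near the bevel but clear. The scene view shows all bystanders undisturbed. I'll shift and recheck.

```bash
python3 -m jog '[[[0,-0.03,-0.11,0,0],[0,0,0,0,0],[0,0,0,0,0],[0,0,0,0,0]]]'
cat > lat.py <<'E'
from h import *
im,d,K,T=cam('top');g=im[...,0].astype(float)
def edges(v,lo,hi,th,up):
    s=g[v,lo:hi]; i=[k for k in range(len(s)-1) if (s[k]<th<=s[k+1] if up else s[k]>=th>s[k+1])]
    i=i[0] if up else i[-1]; return lo+i+(th-s[i])/(s[i+1]-s[i])
o=[]
for v in range(207,222):
    try:o.append([v,edges(v,279,300,120,1),edges(v,286,308,120,0),edges(v,262,272,75,0),edges(v,314,324,75,1)])
    except Exception:pass
o=np.array(o);
for r in o:
    y=lambda u,z:ray(u,r[0],z,K,T)[1]*1e3
    a,b=y(r[1],zt:=get_state()['position'][2]+.019),y(r[2],zt)
    print(int(r[0]),r[1:].round(1),'handle',round((a+b)/2,1),'w',round(a-b,1),'head',round((y(r[3],.056)+y(r[4],.056))/2,1),'w',round(y(r[3],.056)-y(r[4],.056),1))
goto(.4545,-.004,.034,90.2)
E
python3 lat.py
```

```text
time: 6.4
position: [0.4552, -0.0039, 0.0626]
tool_rot: [-0.006, 3.141, 0.0]
ft_force: [0.2, -0.5, -1.8]
grip_width: 0.346
207 [287.1 298.  266.8 318.6] handle -3.6 w 28.1 head -4.9 w 136.8
208 [287.1 298.  266.8 318.5] handle -3.6 w 28.1 head -4.8 w 136.6
209 [287.1 298.  266.8 318.9] handle -3.7 w 28.1 head -5.3 w 137.7
210 [287.1 297.9 266.7 319.6] handle -3.5 w 27.9 head -6.0 w 139.8
211 [287.1 297.8 266.4 319.6] handle -3.4 w 27.6 head -5.7 w 140.3
212 [287.1 297.8 266.4 320. ] handle -3.4 w 27.5 head -6.2 w 141.4
213 [287.1 297.8 266.4 319.6] handle -3.4 w 27.5 head -5.7 w 140.5
214 [287.1 297.8 266.3 319.5] handle -3.4 w 27.5 head -5.4 w 140.3
215 [287.1 297.7 266.5 319.4] handle -3.4 w 27.4 head -5.6 w 139.6
216 [287.2 297.7 266.4 319.6] handle -3.4 w 27.2 head -5.7 w 140.3
217 [287.1 297.6 266.4 319.5] handle -3.2 w 27.0 head -5.6 w 139.7
218 [287.2 297.6 266.  319.3] handle -3.3 w 26.8 head -4.7 w 140.3
219 [287.1 297.6 265.9 319.6] handle -3.3 w 27.0 head -5.0 w 141.2
220 [287.1 297.6 265.8 319.7] handle -3.2 w 26.9 head -5.1 w 141.7
221 [287.1 297.6 265.9 321.6] handle -3.3 w 27.0 head -7.6 w 146.6
jaw 90.24 turn5 0.01 shift now [ 0.02 -0.    0.71] after turn [ 0.02 -0.    0.71] tilt [ 0.  0. -1.] pos [ 0.4552 -0.0039  0.0626] F [ 0.2  0.4 -2.2] grip 0.3429210988268917 t 6.45
```

```bash
python3 -m jog '[[[0,0,-0.04,0,0],[0,0,0,0,0],[0,0,0,0.2,0],[0,0,0,0.2,0],[0,0,0,0.1,0],[0,0,0,0,0],[0,0,0,0,0]]]'; python3 lat.py | tail -4
```

```text
time: 7.32
position: [0.4551, -0.0055, 0.0425]
tool_rot: [0.006, -3.141, -0.0]
ft_force: [-0.0, 1.0, -3.3]
grip_width: 0.343
219 [287.4 297.5 266.  319.4] handle -4.0 w 26.5 head -4.8 w 140.6
220 [287.4 297.5 265.9 319.6] handle -4.0 w 26.4 head -4.9 w 141.2
221 [287.3 297.6 265.8 319.6] handle -4.1 w 26.7 head -4.9 w 141.2
jaw 90.24 turn5 0.01 shift now [0.02 0.04 0.22] after turn [0.02 0.04 0.22] tilt [ 0.  0. -1.] pos [ 0.4552 -0.0055  0.0426] F [-0.4  1.6 -1.8] grip 0.3431289799202199 t 7.375
```

```bash
python3 -m jog '[[[0,0,0,0.08,0],[0,0,0,0.06,0],[0,0,0,0,0],[0,0,0,0,0]]]'; python3 -m jog '[[[0.6,0,0,0,0],[0.6,0,0,0,0],[0.6,0,0,0,0],[0.6,0,0,0,0]]]'; python3 lat.py | tail -3
```

```text
time: 7.88
position: [0.4551, -0.0055, 0.0369]
tool_rot: [0.006, -3.141, -0.0]
ft_force: [0.6, 0.8, -2.9]
grip_width: 0.344
time: 8.38
position: [0.4553, -0.0057, 0.0371]
tool_rot: [-0.006, 3.141, 0.0]
ft_force: [0.3, -0.2, 0.2]
grip_width: 0.589
220 [287.1 297.6 265.8 319.5] handle -4.0 w 27.7 head -4.8 w 141.2
221 [287.1 297.6 265.9 319.6] handle -3.9 w 27.5 head -5.0 w 141.1
jaw 90.22 turn5 0.0 shift now [0.02 0.04 0.08] after turn [0.02 0.04 0.08] tilt [ 0.  0. -1.] pos [ 0.4552 -0.0057  0.037 ] F [ 0.3  0.5 -0.3] grip 0.5961156693775509 t 8.425
```

```bash
python3 -m jog '[[[1,0,0,-0.6,0],[1,0,0,-1,0],[1,0.15,-0.56,-0.1,-1],[1,0.15,-0.56,-0.1,-1],[1,0.15,-0.56,-0.1,-1],[1,0.15,-0.56,-0.1,-1],[1,0.15,-0.56,0,-1],[1,0.15,-0.56,0,-1],[1,0.15,-0.56,0,-1],[1,0.15,-0.56,0,-1]]]'; python3 -m jog '[[[1,0.3,-0.32,0,-1],[1,0.3,-0.32,0,-1],[1,0.3,-0.32,0,-1],[1,0.3,-0.32,0,-1],[1,0.3,-0.32,0,-0.65],[1,0,0,0,0],[1,0,0,0,0]]]'
python3 - <<'E'
from h import *
im,d,K,T=cam('top');P=cloud(d,K,T);Z=P[...,2]
m=np.zeros(Z.shape,bool);m[190:325,276:312]=(Z[190:325,276:312]>.047)&(Z[190:325,276:312]<.062)&(im[190:325,276:312,0]>105)
Q=P[m];print('handle',len(Q),np.percentile(Q,[1,99],axis=0).round(4).tolist(),'zmed',np.median(Q[:,2]))
for lo in np.arange(.32,.6,.04):
    q=Q[(Q[:,0]>lo)&(Q[:,0]<lo+.04)]
    if len(q)>20:print(round(lo,2),(q[:,1].min()+q[:,1].max())/2,np.ptp(q[:,1]),np.median(q[:,2]))
save(cv2.resize(im[185:315,240:345],None,fx=4.6,fy=4.6,interpolation=cv2.INTER_CUBIC),'crop4.png')
im,d,K,T=cam('wrist');save(im,'w2.png');P=cloud(d,K,T);m=((P[...,2]>.011)&(P[...,2]<.03)&(d>0)).astype(np.uint8);
cs,_=cv2.findContours(m,cv2.RETR_EXTERNAL,cv2.CHAIN_APPROX_NONE);c=max(cs,key=cv2.contourArea)
q=np.array([ray(u,v,.02,K,T)[:2] for u,v in c[:,0]],np.float32);print('cheek',cv2.minAreaRect(q*1e3),cv2.boundingRect(c))
goto(.484,-.275,.005,153.4);print(get_state()['joint_positions'])
E
```

```text
time: 9.68
position: [0.4639, -0.188, 0.117]
tool_rot: [-1.084, 2.948, 0.0]
ft_force: [-0.2, 1.4, -0.2]
grip_width: 0.999
time: 10.55
position: [0.4554, -0.2235, 0.0995]
tool_rot: [1.274, -2.815, -0.012]
ft_force: [-0.6, -0.5, 0.5]
grip_width: 0.996
handle 1322 [[0.3179, -0.0238, 0.0483], [0.6015, 0.0119, 0.0591]] zmed 0.05370234641693883
0.32 -0.005941413497360354 0.03582430604843434 0.05346737961300008
0.36 -0.005964842401978296 0.036135965242563226 0.053533467602335794
0.4 -0.005892059248011273 0.030966595287597744 0.05340933692167449
0.44 -0.005803693448184141 0.02618982372009139 0.05368251546743319
0.48 -0.00583327160578874 0.026389945741308055 0.0538023011174984
0.52 -0.0058059177556133885 0.02658510382073414 0.054016187269613436
0.56 -0.01860423386221133 0.0524285664777969 0.05383600463351268
cheek ((483.92926025390625, -275.928955078125), (139.064208984375, 64.503173828125), 63.650970458984375) (134, 93, 133, 186)
jaw 138.85 turn5 -2.91 shift now [ 0.43 -1.46  2.35] after turn [ 0.78 -1.3   2.35] tilt [-0.05  -0.015 -0.999] pos [ 0.4561 -0.2223  0.0997] F [ 0.7 -0.1 -0.1] grip 1.0044028928091757 t 10.65
[ 0.93796384  0.19603018 -0.61131047  1.89811436  0.15768276  1.12959559
  2.68652187]
```

View pics/crop4.png

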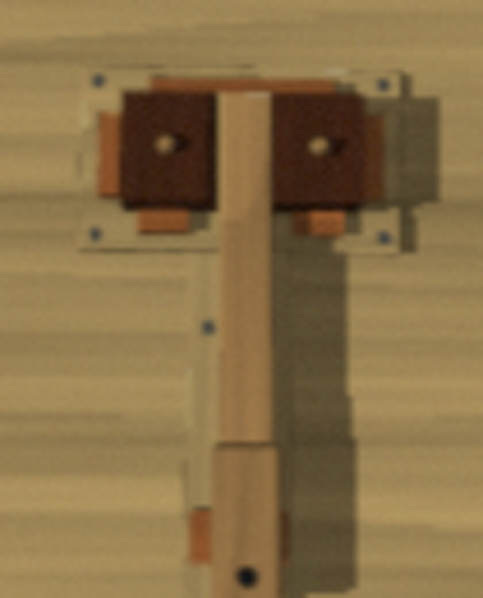

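View pics/w2.png

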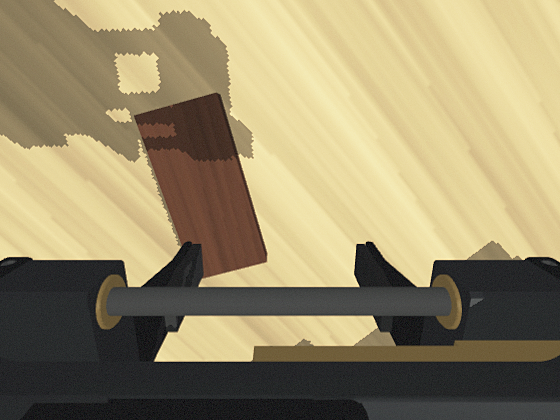

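The handle is seated, with the slim end level with the far face and centred between the blocks at crop x 218–272. The wrist view shows the cheek at (205,185). Joint 7 is at its limit, so I'll turn the other way, using the half-turn equivalent grasp.

```bash
python3 -m jog '[[[1,0,0,-0.1,1],[1,0,0,-0.1,1],[1,0,0,-0.1,1],[1,0,0,0,1],[1,0,0,0,1],[1,0,0,0,1],[1,0,0,0,1],[1,0,0,0,1],[1,0,0,0,1],[1,0,0,0,1]]]'
python3 - <<'E'
from h import *
goto(.484,-.275,.12,-26.4);print(get_state()['joint_positions'].round(2))
E
```

```text
time: 11.9
position: [0.4572, -0.2213, 0.1119]
tool_rot: [-0.031, -3.092, 0.025]
ft_force: [0.1, 0.7, 0.2]
grip_width: 1.0
jaw 88.87 turn5 -12.95 shift now [-0.69 -1.33 -0.22] after turn [ 0.91 -1.19 -0.22] tilt [-0.049 -0.015 -0.999] pos [ 0.4572 -0.2213  0.1119] F [0.1 0.7 0.2] grip 0.9995407163613992 t 11.9
[ 0.86  0.17 -0.53  1.89  0.13  1.15  1.83]
```

```bash
python3 -m jog '[[[1,0,0,0,1],[1,0,0,0,1],[1,0,0,0,1],[1,0,0,0,1],[1,0,0,0,1],[1,0,0,0,1],[1,0,0,0,1],[1,0,0,0,1],[1,0,0,0,1],[1,0,0,0,1]]]'
python3 -m jog '[[[1,0,0,0,1],[1,0,0,0,1],[1,0,0,0,1],[1,0,0,0,1],[1,0,0,0,1],[1,0,0,0,1],[1,0,0,0,1],[1,0,0,0,1],[1,0,0,0,1],[1,0,0,0,1]]]'
python3 - <<'E'
from h import *
goto(.484,-.275,.12,-26.4);print(get_state()['joint_positions'].round(2))
E
```

```text
time: 13.15
position: [0.4572, -0.2213, 0.1119]
tool_rot: [-1.34, -2.799, 0.055]
ft_force: [1.0, -0.5, -0.0]
grip_width: 1.0
time: 14.4
position: [0.4572, -0.2213, 0.112]
tool_rot: [-2.411, -1.982, 0.074]
ft_force: [-0.0, 0.4, 0.4]
grip_width: 1.0
jaw -11.19 turn5 3.04 shift now [-1.19  0.91 -0.21] after turn [-0.91  1.19 -0.21] tilt [-0.049 -0.015 -0.999] pos [ 0.4572 -0.2213  0.112 ] F [-0.   0.4  0.4] grip 1.0003052492925724 t 14.4
[ 0.73  0.16 -0.38  1.89  0.1   1.15  0.11]
```

```bash
python3 -m jog '[[[1,0,0,0,1],[1,0,0,0,1],[1,0,0,0,1],[1,-0.3,0.4,0,0],[1,-0.3,0.4,0,0],[1,-0.3,0.4,0,0],[1,0,0,0,0],[1,0,0,0,0]]]'
python3 - <<'E'
from h import *
im,d,K,T=cam('wrist');P=cloud(d,K,T);m=((P[...,2]>.011)&(P[...,2]<.03)&(d>0)).astype(np.uint8)
Q=P[m>0];a=np.radians(63.6);ax=np.array([np.cos(a),np.sin(a)]);n=np.array([-ax[1],ax[0]])
t=(Q[:,:2]-[.4839,-.2759])@ax;w=(Q[:,:2]-[.4839,-.2759])@n
print('long range',t.min(),t.max(),'lat',np.percentile(w,[.5,99.5]))
goto(.4845,-.2745,.006,-26.4)
E
```

```text
time: 15.4
position: [0.4837, -0.2757, 0.1109]
tool_rot: [-2.652, -1.655, 0.078]
ft_force: [-0.4, 0.3, -0.7]
grip_width: 1.008
long range -0.07121800172527318 0.07230873955396111 lat [-0.21076788  0.03031221]
jaw -26.11 turn5 0.06 shift now [0.12 0.11 2.62] after turn [0.12 0.11 2.62] tilt [-0.05  -0.014 -0.999] pos [ 0.4836 -0.2756  0.111 ] F [ 0.6 -0.2  0.1] grip 0.9974784351339095 t 15.45
```

```bash
python3 -m jog '[[[1,0.12,0.08,0.5,0.06],[1,0,0,0.7,0],[1,0,0,0.7,0],[1,0,0,0.7,0],[1,0,0,0,0],[1,0,0,0,0],[0.5,0,0,0,0],[0.5,0,0,0,0],[0.5,0,0,0,0],[0.5,0,0,0,0]]]' 30
python3 - <<'E'
from h import *
goto(.4845,-.2745,.006,-26.4)
E
```

```text
time: 16.7
position: [0.4836, -0.2753, 0.0073]
tool_rot: [-2.659, -1.646, 0.077]
ft_force: [-0.3, -0.4, 1.6]
grip_width: 0.735
jaw -26.52 turn5 -0.02 shift now [0.03 0.01 0.03] after turn [0.03 0.01 0.03] tilt [-0.049 -0.015 -0.999] pos [ 0.4836 -0.2753  0.0073] F [-0.3 -0.4  1.6] grip 0.7347900434897737 t 16.7
```

```bash
python3 -m jog '[[[0.5,0,0,-0.3,0],[0.5,0,0,-0.8,0],[0.5,0,0,-0.9,0],[0.5,0,0,-0.8,0],[0.5,0,0,0,0],[0.5,0,0,0,0]]]'
python3 -m jog '[[[0.5,0.85,0.1,0,-1],[0.5,0.85,0.1,0,-1],[0.5,0.85,0.1,0,-1],[0.5,0.85,0.1,0,-1],[0.5,0.85,0.1,0,-1],[0.5,0.91,0.25,0,-0.35],[0.5,0.91,0.25,0,0],[0.5,0.91,0.25,0,0],[0.5,0,0,0,0],[0.5,0,0,0,0]]]'
cat > ck.py <<'E'
from h import *
import sys
im,d,K,T=cam('top');P=cloud(d,K,T);Z=P[...,2]
s=get_state();zc=s['position'][2]-.007+.02;M=R.from_rotvec(s['tool_rot']).as_matrix()
dark=(im.astype(int).sum(2)<150)&(im[...,0]>im[...,2]+12);m=np.zeros(Z.shape,bool);b=slice(180,260),slice(250,335);m[b]=(abs(Z-zc)<.009)[b]&dark[b]
Q=P[m];print(len(Q),np.percentile(Q,[1,99],axis=0).round(4).tolist())
if len(Q)>50:
    A=np.c_[Q[:,:2]-Q[:,:2].mean(0),np.ones(len(Q))];c=np.linalg.lstsq(A,Q[:,2],rcond=None)[0];print('plane slopes x,y',c[:2].round(3),'z',c[2])
    print(cv2.minAreaRect((Q[:,:2]*1e3).astype(np.float32)))
save(cv2.resize(im[175:255,240:345],None,fx=7,fy=7,interpolation=cv2.INTER_CUBIC),sys.argv[1])
goto(.5725,-.005,.075,0.3)
E
python3 ck.py c5.png
```

```text
time: 17.45
position: [0.4882, -0.2732, 0.118]
tool_rot: [-2.658, -1.645, 0.079]
ft_force: [-0.6, 0.1, -2.1]
grip_width: 0.732
time: 18.7
position: [0.586, -0.008, 0.1101]
tool_rot: [-2.196, -2.211, 0.072]
ft_force: [0.1, 0.4, -2.2]
grip_width: 0.732
287 [[0.5543, 0.0309, 0.1188], [0.6138, 0.059, 0.1287]]
plane slopes x,y [-0.003  0.019] z 0.12364918182323002
((584.7813110351562, 42.78474426269531), (62.31695556640625, 32.4245491027832), 0.9562642574310303)
jaw 0.27 turn5 -0.01 shift now [ 0.12 -0.29  0.89] after turn [ 0.12 -0.29  0.89] tilt [-0.05  -0.015 -0.999] pos [ 0.586 -0.009  0.11 ] F [-0.6  0.5 -2.3] grip 0.733184698443006 t 18.75
```

View pics/c5.png

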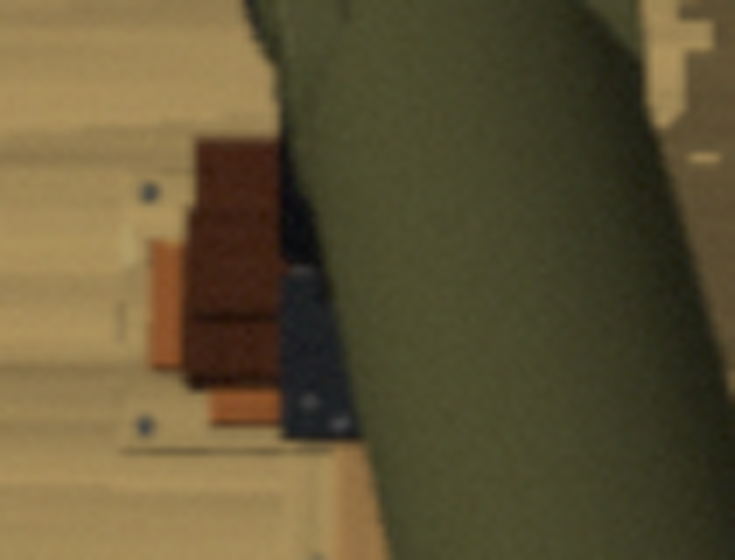

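The cheek is held level and its left edge is visible at crop x≈197, with the head's block edge at about 190. I'll lower it to just above the dowels and compare again there.

```bash
python3 -m jog '[[[0.5,0.16,-0.28,0.2,0],[0.5,0,0,0.3,0],[0.5,0,0,0.21,0],[0.5,0,0,0,0],[0.5,0,0,0,0],[0.5,0,0,0,0]]]'
python3 ck.py c6.png
python3 - <<'E'
from h import *
im,d,K,T=cam('scene');save(cv2.resize(im[150:250,200:330],None,fx=6,fy=6,interpolation=cv2.INTER_CUBIC),'s2.png')
E
```

```text
time: 19.5
position: [0.574, -0.0024, 0.0827]
tool_rot: [-2.199, -2.209, 0.069]
ft_force: [-0.2, 0.0, -2.2]
grip_width: 0.733
269 [[0.542, 0.0362, 0.089], [0.6029, 0.0645, 0.1005]]
plane slopes x,y [ 0.005 -0.01 ] z 0.09627910994638672
((572.6480102539062, 49.17860794067383), (61.45602798461914, 30.603031158447266), 0.5437763333320618)
jaw 0.25 turn5 -0.01 shift now [-0.06 -0.03  0.19] after turn [-0.06 -0.03  0.19] tilt [-0.049 -0.014 -0.999] pos [ 0.574  -0.0024  0.0827] F [ 0.3 -0.7 -2. ] grip 0.7318304497894151 t 19.55
```

View pics/s2.png

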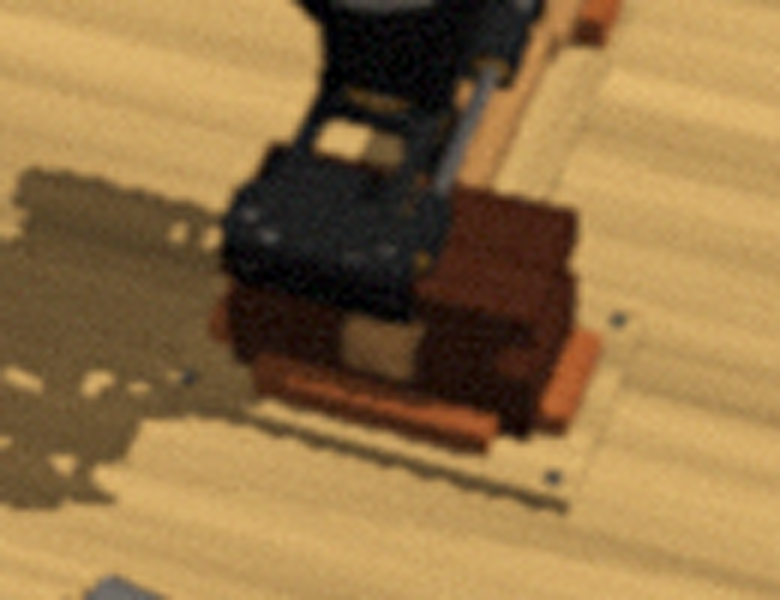

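The scene view shows the cheek over the head with its ends aligned, the handle end visible below in the channel at (380,345). Top-view edges match to within about 1 mm, so I'll lower onto the dowels.

```bash
python3 -m jog '[[[0.5,0.02,0.02,0.1,0],[0.5,0,0,0.1,0],[0.5,0,0,0.08,0],[0.5,0,0,0.06,0],[0.5,0,0,0,0]]]'
python3 - <<'E'
from h import *
goto(.574,-.0024,.063,0.3)
E
```

```text
time: 20.23
position: [0.5734, -0.0022, 0.0683]
tool_rot: [-2.198, -2.208, 0.072]
ft_force: [-0.5, -1.8, -2.5]
grip_width: 0.733
jaw 0.24 turn5 -0.01 shift now [-0.    0.02  0.13] after turn [-0.    0.02  0.13] tilt [-0.05  -0.015 -0.999] pos [ 0.5734 -0.0022  0.0683] F [-0.5 -1.8 -2.5] grip 0.7326765224621885 t 20.225
```

```bash
python3 -m jog '[[[0.5,-0.01,0.01,0.05,0],[0.5,0,0,0.05,0],[0.5,0,0,0.04,0],[0.5,0,0,0,0],[0.5,0,0,0,0]]]'
python3 - <<'E'
from h import *
goto(.574,-.0024,.063,0.3)
E
```

```text
time: 20.85
position: [0.5736, -0.0024, 0.0637]
tool_rot: [-2.198, -2.208, 0.071]
ft_force: [-4.5, -1.2, 4.9]
grip_width: 0.731
jaw 0.24 turn5 -0.01 shift now [0.   0.01 0.02] after turn [0.   0.01 0.02] tilt [-0.05  -0.015 -0.999] pos [ 0.5736 -0.0024  0.0637] F [-4.5 -1.2  4.9] grip 0.7312874132347581 t 20.85
```

```bash
python3 -m jog '[[[0.5,0,0,0.03,0],[0.5,0,0,0,0],[0.5,0,0,0,0]]]'
python3 ck.py c7.png
```

```text
time: 21.22
position: [0.5736, -0.0024, 0.0635]
tool_rot: [-2.198, -2.209, 0.072]
ft_force: [-7.1, -1.3, 11.1]
grip_width: 0.728
263 [[0.5418, 0.0363, 0.0713], [0.6022, 0.065, 0.081]]
plane slopes x,y [0.008 0.012] z 0.07601073040873642
((573.1881103515625, 50.815093994140625), (63.68959045410156, 28.528921127319336), 0.8708391189575195)
jaw 0.24 turn5 -0.01 shift now [-0.07 -0.04 -0.28] after turn [-0.07 -0.04 -0.28] tilt [-0.05  -0.015 -0.999] pos [ 0.5736 -0.0024  0.0636] F [-7.3 -0.4 12.2] grip 0.7309863275128243 t 21.275
```

View pics/c7.png

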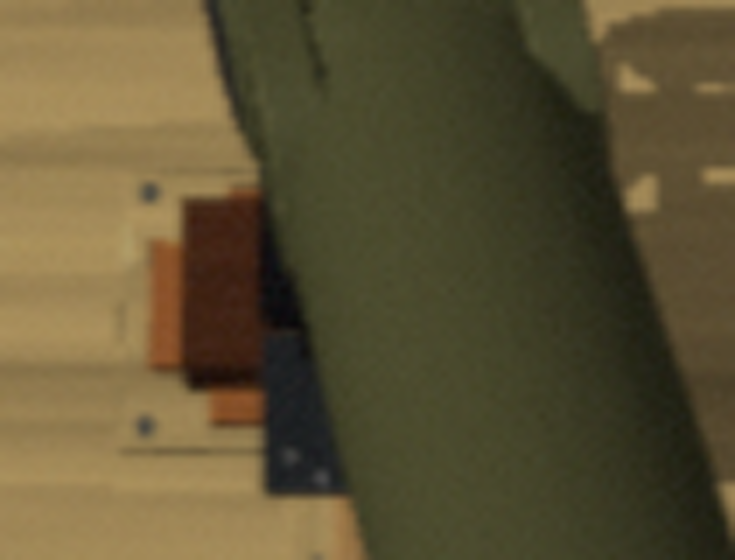

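The cheek's top is at z≈0.076, which is flush, with 11–12 N upward. There is a 7 N sideways force from the slightly tilted grip, so I'll let go, shut the fingers and press squarely on top of the cheek.

```bash
python3 -m jog '[[[0.5,0,0,-0.03,0],[1,0,0,0,0],[1,0,0,0,0],[1,0,0,0,0],[1,0,0,0,0],[1,0,0,-0.3,0],[1,0,0,-0.6,0],[0,0,0,0,0],[0,0,0,0,0],[0,0,0,0,0]]]' 20
python3 -m jog '[[[0,0,0,0,0],[0,0,0,0,0],[0,0,0,0,0],[0,0,0,0,0],[0,0,0,0,0],[0,0,0,0,0],[0,0,0,0,0],[0,0,0,0,0]]]'
python3 ck.py c8.png
python3 - <<'E'
from h import *
im,d,K,T=cam('scene');save(cv2.resize(im[150:250,200:330],None,fx=6,fy=6,interpolation=cv2.INTER_CUBIC),'s3.png')
P=cloud(d,K,T);Z=P[...,2];g=im.astype(int)
m=(abs(Z-.076)<.008)&(g.sum(2)<200)&(abs(P[...,0]-.573)<.04)&(abs(P[...,1])<.085);Q=P[m]
A=np.c_[Q[:,:2]-Q[:,:2].mean(0),np.ones(len(Q))];print(len(Q),np.linalg.lstsq(A,Q[:,2],rcond=None)[0].round(4),np.percentile(Q,[1,99],axis=0).round(3).tolist())
goto(.572,-.0035,.078,0.3)
E
```

```text
time: 22.52
position: [0.575, -0.0019, 0.0982]
tool_rot: [-2.197, -2.208, 0.072]
ft_force: [-0.3, 0.7, 0.3]
grip_width: 0.743
time: 23.52
position: [0.5756, -0.0018, 0.099]
tool_rot: [-2.198, -2.209, 0.07]
ft_force: [-0.1, -0.0, -0.5]
grip_width: 0.002
639 [-0.0209  0.0025  0.0751] [[0.547, -0.068, 0.069], [0.609, 0.068, 0.08]]
jaw 0.25 turn5 -0.01 shift now [-0.03 -0.06  0.53] after turn [-0.03 -0.06  0.53] tilt [-0.049 -0.014 -0.999] pos [ 0.5756 -0.0018  0.099 ] F [-0.1 -0.5 -0.3] grip 0.006894319710923514 t 23.625Traceback (most recent call last):
  File "ck.py", line 6, in <module>
    Q=P[m];print(len(Q),np.percentile(Q,[1,99],axis=0).round(4).tolist())
                        ~~~~~~~~~~~~~^^^^^^^^^^^^^^^^^
    return _quantile_unchecked(
        a, q, axis, out, overwrite_input, method, keepdims, weights)
    return _ureduce(a,
                    func=_quantile_ureduce_func,
    ...<5 lines>...
                    overwrite_input=overwrite_input,
                    method=method)
    r = func(a, **kwargs)
    result = _quantile(arr,
                       quantiles=q,
    ...<2 lines>...
                       out=out,
                       weights=wgt)
    slices_having_nans = np.isnan(arr[-1, ...])
                                  ~~~^^^^^^^^^
IndexError: index -1 is out of bounds for axis 0 with size 0
```

View pics/s3.png

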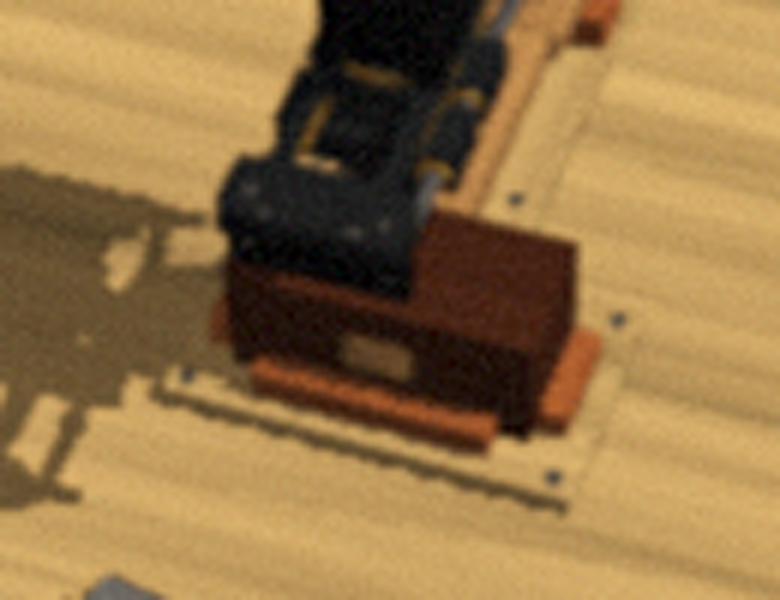

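The joint is closed and even, and the handle end sits in its window at (378,357). Now I'll press from above.

```bash
python3 -m jog '[[[0,-0.03,-0.06,0.25,0],[0,0,0,0.2,0],[0,0,0,0.06,0],[0,0,0,0,0],[0,0,0,0,0]]]'
python3 -m jog '[[[0,0,0,0.04,0],[0,0,0,0.03,0],[0,0,0,0,0],[0,0,0,0,0]]]'
```

```text
time: 24.25
position: [0.5725, -0.0032, 0.079]
tool_rot: [-2.198, -2.209, 0.07]
ft_force: [-0.0, 0.3, 0.1]
grip_width: 0.006
time: 24.75
position: [0.5725, -0.0033, 0.0767]
tool_rot: [-2.199, -2.209, 0.07]
ft_force: [-0.8, 0.1, 5.5]
grip_width: 0.005
```

```bash
python3 -m jog '[[[0,0,0,0.04,0],[0,0,0,0,0],[0,0,0,0,0],[0,0,0,0,0]]]'
```

```text
time: 25.25
position: [0.5725, -0.0033, 0.0766]
tool_rot: [-2.199, -2.209, 0.07]
ft_force: [-4.5, 0.0, 13.9]
grip_width: 0.004
```

```bash
python3 -m jog '[[[0,0,0,0,0],[0,0,0,0,0],[0,0,0,0,0],[0,0,0,0,0]]]'
python3 - <<'E'
from h import *
im,d,K,T=cam('top');P=cloud(d,K,T)
m=np.zeros(d.shape,bool);m[190:245,255:335]=True
m&=(abs(P[...,2]-.076)<.006)&(im.astype(int).sum(2)<170)&(im[...,0]>im[...,2].astype(int)+12);Q=P[m];print(len(Q),np.percentile(Q,[1,99],axis=0).round(4).tolist(),np.median(Q[:,2]))
m=np.zeros(d.shape,bool);m[225:320,276:312]=True
m&=(abs(P[...,2]-.054)<.006)&(im[...,0]>100);Q=P[m];print('handle',len(Q),np.percentile(Q,[1,50,99],axis=0).round(4).tolist())
print(get_state()['ft_force'])
E
```

```text
time: 25.75
position: [0.5725, -0.0033, 0.0766]
tool_rot: [-2.199, -2.209, 0.07]
ft_force: [-4.1, -0.5, 13.7]
grip_width: 0.003
290 [[0.542, 0.0311, 0.0708], [0.6038, 0.065, 0.0808]] 0.07546096989768758
handle 685 [[0.3172, -0.0238, 0.0485], [0.3772, -0.0032, 0.0533], [0.4875, 0.012, 0.0587]]
[-5.81586246 -0.81895915 13.50072685]
```

```bash
python3 -c "
from bench import job,get_state
print(job.close_job());print(get_state()['ft_force'])"
```

```text
the job is handed in; nothing more can be done
None
the job is handed in; nothing more can be done
```

The mallet is assembled and I handed it in at about 26 s, with the arm still pressing the joint shut. The hand-in gives no verdict, so whether it passed is not confirmed.

**What I did:**
- I laid the handle in the channel and let go of it.
- I fitted the cheek over both dowels by its sides and pushed it home at about 12 N.
- I then let the cheek go, shut the fingers and pressed on its top centre.

**Last checks:**
- **Push:** steady at 13.5–13.9 N downward.
- **Joint:** the cheek's top measured z ≈ 0.0755 m, against 0.076 m when flush. Its visible edges line up with the half head's to about 1 mm.
- **Handle:** its top is at about 0.053 m and its grip end has not moved since I let go. The slim end was level with the far face before the cheek covered it.
- **Bystanders:** I kept the arm clear of the plane, clamp, tape and mug. They looked undisturbed in the last full scene view, taken before the cheek was fitted; I did not measure them again at the end.

**What did not go cleanly:**
- Joint 7 reached its range limit while I was turning towards the cheek, which left the tool tilted by about 3°.
- The tilted grip put about 7 N of sideways force on the cheek, which is why I changed to pressing from above. About 4–6 N of sideways force remains in the final push.
- One depth fit gave a 0.02 rad slope for the cheek. An earlier top-view fit gave about 0.01 rad and the picture showed the joint closed evenly, so I took that slope as camera noise.

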